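Park a fired test ring at the end of the bent-wire rack

TASK

Take the clay test ring out of its wooden cradle, thread it over the free end of the bent-wire rack and slide it along the wire, round both corners, until it is fully home against the wooden block at the wire's end. Let go so that it hangs there by itself, and leave the vase, the bowl and the two test tubes where they stand.

Things in the scene. Friction and masses are not known exactly. Their poses are not given: they have to be found in the camera images.
- ring: Flat fired-clay ring, matt terracotta, outside diameter 56 mm, bore 32 mm, 16 mm thick, 45 to 90 g. Origin at its centre; the bore runs along its own y axis. It starts standing on edge in the cradle, bore level, centre 36 mm above the table. Turning about its bore does not matter. Hanging on the wire its centre is 12 mm below the wire's axis.
- cradle: Fixed low wooden cradle, 90 x 50 x 20 mm high, with an 19 mm wide slot in which the ring stands; slot floor 8 mm above the table, slot along its x axis, ring's bore along its y axis. Origin at the centre of its underside.
- rack: Fixed rack: plywood base 14 mm thick (x -110 to 30, y -50 to 80 mm), upright wooden block 40 x 40 x 140 mm, bare steel wire 8 mm thick, level, axis 140 mm above the table. Origin on the table below point stop, z up. In its frame the wire's axis runs, in mm (x, y): block face (0, 0), corner (0, 95), corner (-90, 95), free end (-90, 199). Corners are square, rounded to 25 mm radius on the axis.
- stop (a point): Point on the wire's axis in the face of the wooden block (which faces the rack's +y), where the wire ends and the ring must come to rest. The block spans 20 mm to either side; its top is level with the wire's axis and the wire runs on half sunk in it, so nothing of the rack stands more than 4 mm above the wire's axis. Axes as the rack's.
- corner_b (a point): Second corner that the ring comes to: where the axes of the two straight legs would cross, 95 mm from stop.
- corner_a (a point): First corner that the ring comes to: where the axes of the two straight legs would cross, 90 mm from corner_b.
- free_end (a point): Very tip of the wire's rounded free end, on its axis, 104 mm from corner_a.
- vase: Bystander: white ceramic bud vase, 68 mm in diameter, 73 mm high, loose. Origin at the centre of its underside.
- bowl: Bystander: white ceramic bowl, 100 mm in diameter, 45 mm high, loose. Origin at the centre of its underside.
- tube_near: Bystander: pale test tube of clay standing on end, 40 mm in diameter, 75 mm high, loose. Origin at the centre of its underside.
- tube_far: Bystander: a second such tube, 40 mm in diameter, 75 mm high, loose. Origin at the centre of its underside.

How it is judged:
By the outcome, as a careful person would: the job done as asked, in the order asked, and still so for the second after the job is handed in, with the robot touching nothing.
It also fails if it takes over 59 s, if anything falls off the work surface, if the arm or the gripper's body presses on something with over 40 N, if the wrist force passes 120 N, or if a joint passes its speed limit or range.

ROBOT

A 7-joint arm with a two-finger parallel gripper is mounted at the origin on the work surface. World frame = base frame: x ahead of the robot, y to its left, z up, the work surface at z = 0. Lengths are in m, angles in rad, forces in N, time in s.
With the tool pointing down it reaches from about 0.425 to 0.95 m from the base axis. Payload 16.7 kg.
Tool frame: the origin (TCP) lies midway between the tips of the shut fingers; the grasp point (between the pads) lies 19 mm behind it (robot.tcp_to_grasp is the distance from the TCP to the grasp point, in m); z points along the fingers, y is the direction in which the jaws open and shut (so a half turn about z gives the same grasp; the last joint's range is limited). The gripper opens to 94 mm and grips with 3 to 60 N. Pads are 16 mm wide; open, the fingers measure 119 mm over their backs; the gripper's body (75 mm by 177 mm) begins 78 mm behind the grasp point.
Start: joints at [-1.393, 0.426, 0.074, 1.606, -0.034, 1.111, -0.067], TCP at [0.217, 0.639, 0.205] pointing down, gripper open.
Joint ranges: [-2.85, 2.85], [-0.5, 2.14], [-1.23, 1.37], [0.21, 2.46], [-1.02, 4.16], [0.16, 2.05], [-2.73, 2.73]. Speed limits (rad/s): [1.89, 1.89, 2.39, 2.39, 3.01, 3.01, 3.01].

INTERFACE

Orientations are given as a unit quaternion [x, y, z, w].
In Python, from bench import robot gives the robot as it stands.
- The arm moves only by the tool send_rows, never from a script. Its argument "commands" is a list that holds one entry, the list of rows, each a list of 4 numbers: the shift along the world's x, y, z in mm, then the turn about the world's z in rad. A call has 1 to 12 rows; each row is the pose to reach, as a shift and turn from the pose measured when the call began; what a row does not reach only later rows make up. A row lasts 1/8 s, in which the tool goes at most 62.5 mm and 10.7 degrees, less where a joint would pass 70% of its speed; a pose out of reach is approached as far as the arm can. A call with a gripper value outside its range is refused whole. "gripper" is the gripper's target within -1 to 1 (fully open at 1, half-way at 0, shut at -1), set as the call begins (left out, the last holds). The fingers move at their own pace and stop on an object; "force" is the grip in N (left out, the last holds). Time passes only in rows, so rows that repeat a pose let the fingers close. It gives the time, the measured TCP pose, the force and the opening at its end, in the units of the state.
- robot.state(): the state, without advancing time (a new reading comes with each control period).
- robot.get_image(name): name is "side" or "top" or "wrist"; returns (picture, depth): 384x512x3 uint8, red, green, blue; 384x512 float32, m along the optical axis (not along the pixel's ray), 0 where there is no reading.
- robot.camera_params(name): a dict with "vertical_fov" (degrees; the focal length in pixels is half the picture's height over the tangent of half this angle, whatever the lens; pixels are square), "cx", "cy" (the principal point, pixels), "xyz" and "orientation" of the camera in the world. Camera axes: x right, y down, z forward; pixel columns grow to the right and rows downward; lengths in m; the calibration is good to about 2 mm. A picture is of the moment at which its call begins: read the wrist's pose just before it. camera_params takes no time and is no camera call; for the wrist camera it gives the pose at the moment of the call.
- robot.job_done(): hands the job in, once; it reports no verdict.
The state is a dict: "time_s": time; "joint_pos": joint angles; "dq": joint speeds; "joint_efforts": joint torques, N m; "ee_pos": TCP position; "tcp_rot": TCP orientation; "wrist_force": force on the tool from outside, world axes, zero at the start; "moment": the same for the moment, N m; "opening": finger opening in m.
Only numpy, scipy, OpenCV 4.12 (cv2) and the standard library are available. Lean on these libraries where they do the work, as an engineer would, in place of code of your own. Each camera call takes 0.05 s, during which the arm holds its last target.

## Working session

There is one attempt and no reset: what is moved stays moved. The work goes in short steps, Python scripts to look and compute and a tool call to move; the robot and the scene stay as the last step left them, time stands still between calls to the robot, and variables do not carry over. Pictures are saved under pics/ and viewed, and the job is handed in when it is done.

Besides the shell and the picture viewer there is one more tool, called after "Request:" by a JSON object that holds its "api" and its "payload". send_rows: Moves the arm, as the interface text tells. Its arguments: {"type":"object","properties":{"commands":{"type":"array","items":{"type":"array","items":{"type":"array","items":{"type":"number"}}}},"gripper":{"type":"number"},"force":{"type":"number"}},"required":["commands"]}

```bash
ls; mkdir -p pics
cat > h.py <<'E'
import numpy as np, cv2
from scipy.spatial.transform import Rotation as R
from bench import robot
def K(p):
    f=192/np.tan(np.radians(p["vertical_fov"])/2); return f,p["cx"],p["cy"]
def ray(p,u,v):
    f,cx,cy=K(p); d=np.array([(u-cx)/f,(v-cy)/f,1.0])
    return np.array(p["xyz"]), R.from_quat(p["orientation"]).as_matrix()@d
def onplane(p,u,v,z):
    o,d=ray(p,u,v); return o+d*(z-o[2])/d[2]
def cloud(p,dep):
    f,cx,cy=K(p); v,u=np.mgrid[0:384,0:512]
    c=np.stack([(u-cx)/f*dep,(v-cy)/f*dep,dep],-1)
    return c@R.from_quat(p["orientation"]).as_matrix().T+np.array(p["xyz"])
E
python3 - <<'E'
from h import *
print(robot.state())
for n in ("top","side"):
    p=robot.camera_params(n); print(n,p)
    im,d=robot.get_image(n); np.savez(f"{n}0.npz",im=im,d=d)
    cv2.imwrite(f"pics/{n}0.png",im[:,:,::-1]); print((d>0).mean())
E
```

```text
pics
{'time_s': 0.0, 'joint_pos': array([-1.39251097,  0.42672443,  0.07382289,  1.60662491, -0.034096  ,
        1.11078298, -0.0671193 ]), 'dq': array([-0.00083846,  0.00056255,  0.00219443, -0.00165107, -0.00280556,
        0.00071694, -0.00064412]), 'joint_efforts': array([ 1.16940351e-03, -9.35827589e+01,  3.66685823e+00, -4.54225302e+01,
       -4.89452993e-02,  1.97952194e-02,  9.83452765e-05]), 'ee_pos': array([0.2171855 , 0.63863473, 0.20477193]), 'tcp_rot': array([ 1.63171867e-01,  9.86597452e-01, -6.37627206e-04, -6.15930090e-05]), 'wrist_force': array([ 1.15576587,  0.9292069 , -0.85334411]), 'moment': array([ 0.03279102,  0.05301319, -0.05224581]), 'opening': 0.09387483916064082}
top {'vertical_fov': 53.73233774600517, 'cx': 252.44275609325635, 'cy': 191.98891525921658, 'xyz': array([ 0.39814219, -0.08747116,  1.06542354]), 'orientation': array([ 0.70396426, -0.70385602,  0.06027489, -0.07340274])}
0.9960784912109375
side {'vertical_fov': 54.77028611376989, 'cx': 252.8166888347678, 'cy': 189.43212230230057, 'xyz': array([ 0.30613882, -0.62253833,  0.64840059]), 'orientation': array([ 0.87794569, -0.21450828,  0.11045138, -0.41351912])}
0.9958140055338541
```

View pics/top0.png

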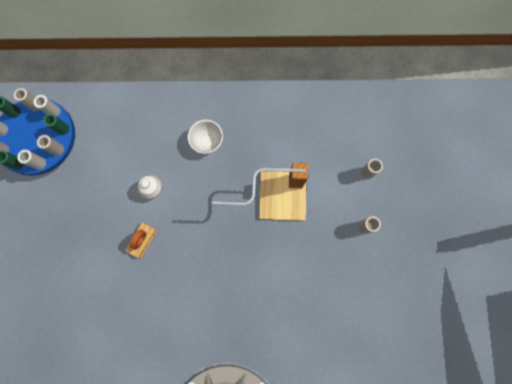

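View pics/side0.png

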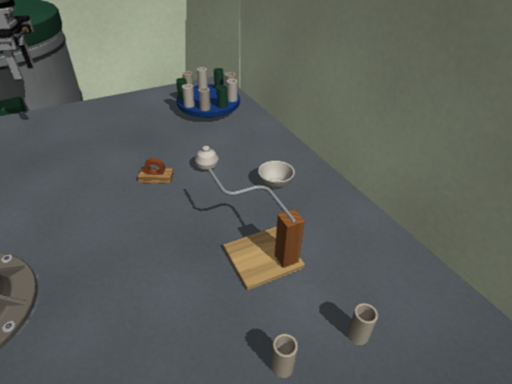

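The top view shows the rack at about (305,172), with its wire running left to a free end at (212,203). The cradle and ring are at (140,241), the vase at (149,187), the bowl at (205,137), and the tubes at (373,167) and (371,225). Next I'll measure these.

Run:
```python
from h import *
p=robot.camera_params("top"); z=np.load("top0.npz"); im,d=z["im"],z["d"]; P=cloud(p,d)
hsv=cv2.cvtColor(im,cv2.COLOR_RGB2HSV)
print("table z",np.median(P[250:330,100:400,2]))
u,v=np.meshgrid(np.arange(512),np.arange(384))
# wire
m=(P[...,2]>0.12)&(P[...,2]<0.16)&(u>200)&(u<315)&(v>160)&(v<212)
for a in range(206,312,4):
    r=np.where(m[:,a])[0]
    if len(r): print(a,r.min(),r.max(),P[r,a].mean(0).round(4), hsv[r[0],a])
# objs
for n,(u0,u1,v0,v1,zl) in dict(vase=(130,170,165,210,.03),bowl=(180,230,110,165,.02),t1=(355,390,150,180,.05),t2=(355,390,210,240,.05),cradle=(120,165,215,265,.012),ring=(120,165,215,265,.03)).items():
    mm=(P[...,2]>zl)&(u>u0)&(u<u1)&(v>v0)&(v<v1)
    q=P[mm]; c,s,a=cv2.minAreaRect((q[:,:2]*1000).astype(np.float32)); print(n,np.round(c,1),np.round(s,1),round(a,1),q[:,2].max().round(4),mm.sum())
for n in("top","side"):
    z=np.load(n+"0.npz")["im"][:,:,::-1]
    b=(200,90,320,225) if n=="side" else (110,120,320,270)
    b=(115,120,320,270)
    cv2.imwrite(f"pics/{n}0z.png",cv2.resize(z[b[1]:b[3],b[0]:b[2]],None,fx=3.9,fy=3.9,interpolation=cv2.INTER_CUBIC))
```

```text
table z -0.00011987705760574396
214 201 203 [0.55   0.025  0.1421] [105  20 178]
218 201 203 [0.55   0.015  0.1426] [105  20 180]
222 201 203 [0.5497 0.0049 0.1443] [106  23 166]
226 201 204 [ 0.5486 -0.0049  0.1431] [105  25 164]
230 201 204 [ 0.5488 -0.0147  0.1418] [105  26 158]
234 202 204 [ 0.5475 -0.0246  0.1419] [104  19 178]
238 202 204 [ 0.5474 -0.0345  0.1425] [104  19 174]
242 202 204 [ 0.5471 -0.0445  0.1444] [103  20 177]
246 201 204 [ 0.5488 -0.0542  0.1415] [103  25 161]
250 198 202 [ 0.5549 -0.0641  0.1423] [105  18 140]
254 172 196 [ 0.5952 -0.0739  0.1433] [104  24 157]
258 169 172 [ 0.63   -0.0839  0.1418] [106  20 170]
262 168 170 [ 0.6337 -0.0939  0.1424] [105  17 179]
266 167 170 [ 0.635  -0.104   0.1422] [104  26 164]
270 168 170 [ 0.6334 -0.114   0.1433] [103  17 179]
274 168 170 [ 0.6333 -0.124   0.1436] [105  20 182]
278 168 170 [ 0.6336 -0.134   0.1423] [104  19 179]
282 168 170 [ 0.6335 -0.144   0.1428] [103  20 183]
286 168 170 [ 0.6334 -0.154   0.143 ] [102  21 186]
290 168 170 [ 0.6332 -0.164   0.1434] [106  17 164]
294 162 178 [ 0.6316 -0.1742  0.1399] [ 12  51 160]
298 162 179 [ 0.6305 -0.1844  0.1387] [ 11  32 152]
302 163 179 [ 0.6291 -0.1943  0.1391] [ 13 111 173]
306 163 179 [ 0.6292 -0.2044  0.1384] [ 12  91 169]
vase [503.9  89. ] [406.3  65. ] 50.0 1.0654 453
bowl [594.2  19.7] [436.1  97.4] 16.1 1.0654 477
t1 [ 529.4 -256.6] [ 38.5 426.4] 43.0 1.0654 152
t2 [ 446.4 -247.1] [ 38.6 331.2] 23.5 1.0654 145
cradle [415.3  98.7] [362.1  93.1] 70.3 1.0654 533
ring [446.9  83.1] [350.7  53.7] 82.8 1.0654 166
```

View pics/top0z.png

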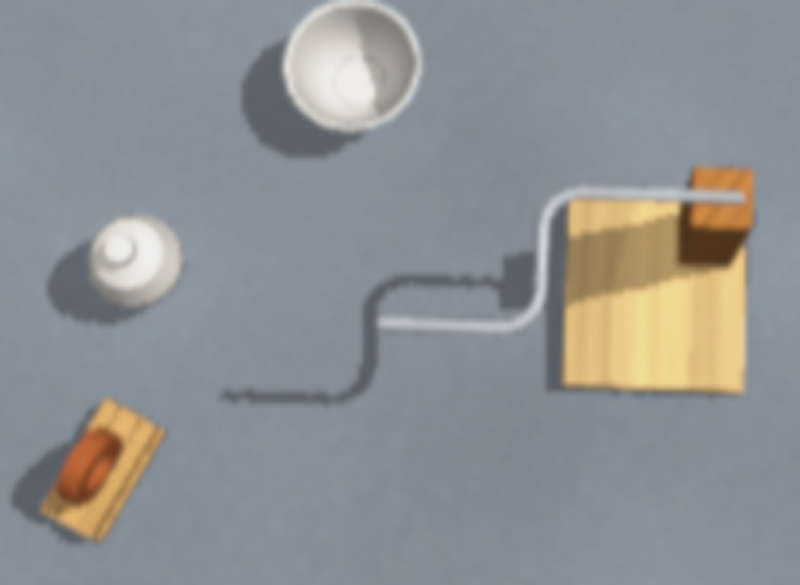

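View pics/side0z.png

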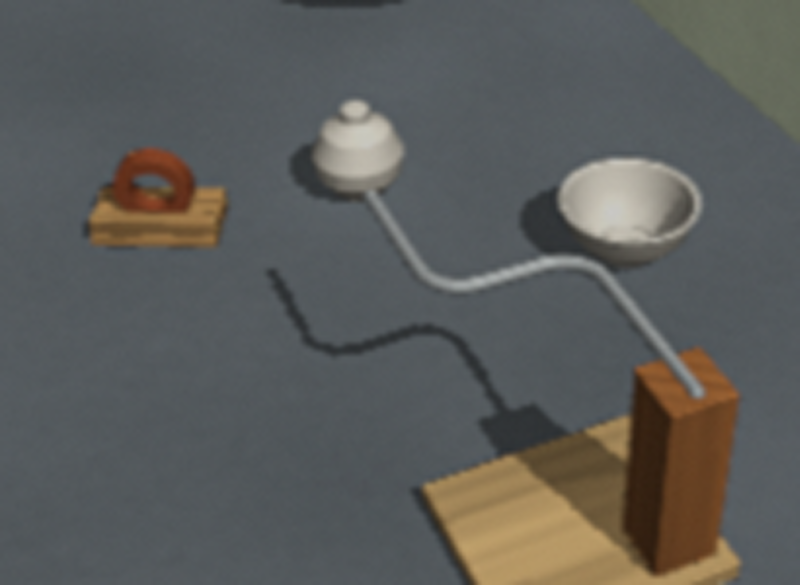

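Run:
```python
from h import *
p=robot.camera_params("top"); z=np.load("top0.npz"); im,d=z["im"],z["d"]; P=cloud(p,d)
ok=(d>0)&(P[...,2]<0.3); u,v=np.meshgrid(np.arange(512),np.arange(384))
for n,(u0,u1,v0,v1,zl) in dict(vase=(130,170,165,210,.015),bowl=(180,230,110,165,.015),t1=(355,390,150,180,.05),t2=(355,390,210,240,.05),cradle=(120,165,215,265,.012),ring=(120,165,215,265,.03)).items():
    mm=ok&(P[...,2]>zl)&(u>u0)&(u<u1)&(v>v0)&(v<v1)
    q=P[mm]; c,s,a=cv2.minAreaRect((q[:,:2]*1000).astype(np.float32)); print(n,np.round(c,1),np.round(s,1),round(a,1),q[:,2].max().round(4),mm.sum())
# cradle top points
mm=ok&(P[...,2]>.016)&(P[...,2]<.023)&(u>120)&(u<165)&(v>215)&(v<265)
print("ctop",cv2.minAreaRect((P[mm][:,:2]*1000).astype(np.float32)))
# wire subpixel, weight=saturation drop/brightness vs bg
for n in ("top","side"):
  pp=robot.camera_params(n); zz=np.load(n+"0.npz"); Q=cloud(pp,zz["d"]); okk=(zz["d"]>0)
  w=okk&(Q[...,2]>.13)&(Q[...,2]<.155)
  X,Y=Q[...,0],Q[...,1]
  vv,uu=np.where(w&(X>.5)&(X<.68)&(Y>-.165)&(Y<.06))
  A=np.array([onplane(pp,a,b,.140) for a,b in zip(uu,vv)])
  l1=A[(A[:,1]>-.035)&(A[:,0]<.57)]; l3=A[(A[:,0]>.61)&(A[:,1]<-.105)]; l2=A[(A[:,0]>.575)&(A[:,0]<.605)]
  for nm,l in(("leg1",l1),("leg2",l2),("leg3",l3)):
    f=cv2.fitLine((l[:,:2]*1000).astype(np.float32),cv2.DIST_L2,0,.01,.01).ravel()
    print(n,nm,len(l),f.round(3),"deg",np.degrees(np.arctan2(f[1],f[0])).round(2))
  print("free end ymax",l1[:,1].max(), "min",A[:,1].min())
```

```text
vase [613.5 219.6] [63.4 64.2] 45.5 0.0772 452
bowl [755.6  66.4] [96.1 97.3] 1.5 0.0496 569
t1 [ 660.7 -396.4] [38.8 39.2] 19.8 0.0812 144
t2 [ 504.6 -380.7] [37.8 37.9] 42.0 0.0793 140
cradle [466.8 243.1] [45.7 90.2] 62.5 0.0672 526
ring [466.9 242.6] [17.2 55.2] 62.8 0.0672 159
ctop ((466.734375, 243.056884765625), (43.95781326293945, 90.11015319824219), 61.465782165527344)
top leg1 89 [ 5.20000e-02  9.99000e-01  5.49288e+02 -2.09500e+00] deg 87.01
top leg2 41 [ 9.98000e-01 -6.40000e-02  5.90534e+02 -7.20100e+01] deg -3.68
top leg3 75 [ 2.00000e-02  1.00000e+00  6.34416e+02 -1.34350e+02] deg 88.88
free end ymax 0.032671279650875226 min -0.1642967959858635
side leg1 74 [ 3.90000e-02  9.99000e-01  5.46552e+02 -9.84000e-01] deg 87.79
side leg2 50 [ 1.00000e+00 -2.20000e-02  5.89668e+02 -7.17410e+01] deg -1.23
side leg3 79 [ 3.70000e-02  9.99000e-01  6.31927e+02 -1.33561e+02] deg 87.88
free end ymax 0.03464790488139291 min -0.16125250512811728
```

Rays onto z = 140 mm, from both views, agree on the rack:
- **Yaw:** about -2.1°.
- **Free end:** (0.549, 0.034).
- **Corner a:** (0.545, -0.070).
- **Corner b:** (0.635, -0.074).
- **Stop:** (0.632, -0.169).
- **Leg spacing:** 90 mm, which matches the given size.

The ring is at (0.467, 0.243) with its slot at -27.7°. I'll grip it across its diameter, with the jaws along the slot.

Request:
{"api": "send_rows", "payload": {"commands": [[[25, -40, 0, -0.17], [50, -80, 0, -0.34], [75, -119, 0, -0.52], [100, -158, 0, -0.69], [125, -198, 0, -0.86], [150, -238, -10, -1.04], [175, -277, -20, -1.21], [200, -317, -30, -1.38], [225, -356, -40, -1.55], [250, -396, -50, -1.726], [250, -396, -60, -1.726], [250, -396, -60, -1.726]]], "gripper": 1}}

```text
time_s: 1.6
ee_pos: [0.4665, 0.2429, 0.1441]
tcp_rot: [0.855, 0.518, -0.001, -0.0]
wrist_force: [-0.8, 0.3, 1.0]
opening: 0.0936
```

```bash
cat >> h.py <<'E'
def st():
    s=robot.state(); M=R.from_quat(s["tcp_rot"]).as_matrix()
    print("t",round(s["time_s"],2),"tcp",(s["ee_pos"]*1000).round(1),"jaw deg",np.degrees(np.arctan2(M[1,1],M[0,1])).round(2),"zdir",M[:,2].round(3),"F",s["wrist_force"].round(2),"op",round(s["opening"]*1000,1),"q",s["joint_pos"].round(2)); return s
E
python3 - <<'E'
from h import *
st(); p=robot.camera_params("wrist"); im,d=robot.get_image("wrist"); print(p)
cv2.imwrite("pics/w1.png",im[:,:,::-1]); np.savez("w1.npz",im=im,d=d)
st()
P=cloud(p,d); m=(d>0)&(P[...,2]>.03)&(P[...,2]<.075)&(np.hypot(P[...,0]-.467,P[...,1]-.243)<.05)
hsv=cv2.cvtColor(im,cv2.COLOR_RGB2HSV)
print(m.sum(),P[m].max(0) if m.any() else 0)
if m.any(): print(cv2.minAreaRect((P[m][:,:2]*1000).astype(np.float32)))
m=(d>0)&(P[...,2]>.015)&(P[...,2]<.0245)&(np.hypot(P[...,0]-.467,P[...,1]-.243)<.07)
if m.any(): print(m.sum(),cv2.minAreaRect((P[m][:,:2]*1000).astype(np.float32)))
E
```

```text
t 1.6 tcp [466.5 242.9 144.1] jaw deg -27.59 zdir [-0.002 -0.    -1.   ] F [-0.75  0.32  0.98] op 93.6 q [-1.06  0.28  0.54  2.02 -0.19  0.89 -0.9 ]
{'vertical_fov': 60.82002747143656, 'cx': 254.31989734418892, 'cy': 184.93424452722283, 'xyz': array([0.50023078, 0.30446805, 0.32418315]), 'orientation': array([ 0.96363607, -0.23631893, -0.03087056,  0.12085487])}
t 1.65 tcp [466.5 243.4 144.6] jaw deg -27.54 zdir [-0.002  0.    -1.   ] F [0.57 0.6  0.01] op 94.3 q [-1.06  0.28  0.54  2.02 -0.19  0.89 -0.9 ]
1381 [0.49359417 0.26268073 0.06624306]
((465.98040771484375, 242.84251403808594), (16.568437576293945, 55.41629409790039), 61.56259536743164)
2652 ((466.0682678222656, 242.8791046142578), (43.29732894897461, 89.64820098876953), 61.58643341064453)
```

View pics/w1.png

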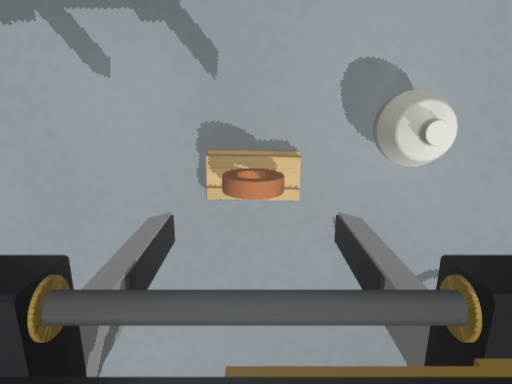

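The wrist view shows the ring at about (253,182), centred between the fingers. It measures (466, 243) with the bore at 61.6°, which agrees with the top view. Now I'll descend and grip.

Request:
{"api": "send_rows", "payload": {"commands": [[[0, 0, -30, -0.015], [0, 0, -60, -0.015], [0, 0, -85, -0.015], [0, 0, -105, -0.015], [0, 0, -115, -0.015], [0, 0, -120, -0.015], [0, 0, -120, -0.015]]]}}

```text
time_s: 2.52
ee_pos: [0.4666, 0.2438, 0.0249]
tcp_rot: [0.859, 0.512, -0.001, -0.001]
wrist_force: [0.2, -0.1, -0.2]
opening: 0.094
```

Request:
{"api": "send_rows", "payload": {"commands": [[[0, 0, 0, 0], [0, 0, 0, 0], [0, 0, 0, 0], [0, 0, 0, 0], [0, 0, 0, 0], [0, 0, 0, 0], [0, 0, 0, 0], [0, 0, 0, 0]]], "gripper": -1, "force": 25}}

```text
time_s: 3.52
ee_pos: [0.4667, 0.2438, 0.025]
tcp_rot: [0.859, 0.512, -0.001, -0.001]
wrist_force: [0.1, 0.1, 3.4]
opening: 0.0557
```

Run:
```python
from h import *
st(); im,d=robot.get_image("wrist")
cv2.imwrite("pics/w2.png",im[:,:,::-1])
```

```text
t 3.52 tcp [466.7 243.8  25. ] jaw deg -28.37 zdir [-0.002  0.001 -1.   ] F [0.06 0.05 3.44] op 55.7 q [-0.97  0.47  0.45  2.1  -0.34  0.64 -0.78]
```

View pics/w2.png

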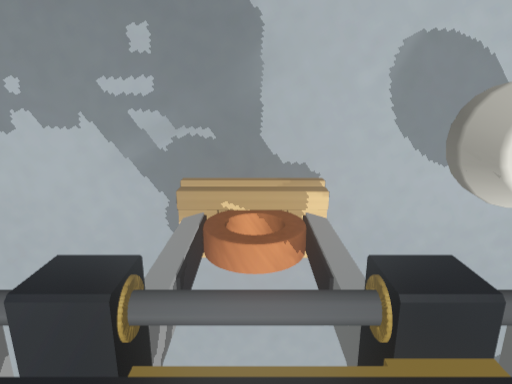

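The ring is gripped, with the opening reading 55.7 mm. I'll lift it, check it, and move ahead of the free end.

Request:
{"api": "send_rows", "payload": {"commands": [[[0, 0, 20, 0], [0, 0, 50, 0], [0, 0, 85, 0], [10, -20, 104, 0.05], [25, -50, 104, 0.15], [42, -85, 104, 0.25], [59, -120, 104, 0.35], [72, -145, 104, 0.43], [80, -162, 104, 0.459], [84, -170, 104, 0.459], [84, -170, 104, 0.459]]]}}

```text
time_s: 4.95
ee_pos: [0.5506, 0.0737, 0.1288]
tcp_rot: [0.72, 0.694, -0.001, -0.0]
wrist_force: [-0.2, -0.3, -0.3]
opening: 0.0559
```

Run:
```python
from h import *
st(); p=robot.camera_params("wrist"); im,d=robot.get_image("wrist"); np.savez("w3.npz",im=im,d=d)
a=im; b,ds=robot.get_image("side"); np.savez("s3.npz",im=b,d=ds); ps=robot.camera_params("side")
bb=cv2.resize(b[90:290,120:370],None,fx=3,fy=3,interpolation=cv2.INTER_CUBIC)
cv2.imwrite("pics/w3.png",a[:,:,::-1]); cv2.imwrite("pics/s3.png",bb[:,:,::-1])
for nm,im,d,p in(("w",a,d,p),("s",b,ds,ps)):
    P=cloud(p,d); hsv=cv2.cvtColor(im,cv2.COLOR_RGB2HSV)
    m=(d>0)&(hsv[...,0]<13)&(hsv[...,1]>130)&(np.hypot(P[...,0]-.551,P[...,1]-.074)<.06)&(P[...,2]>.09)&(P[...,2]<.19)
    print(nm,"ring",m.sum(),(np.percentile(P[m],[1,50,99],axis=0)*1000).round(1))
    w=(d>0)&(hsv[...,1]<60)&(abs(P[...,0]-.547)<.02)&(P[...,1]>-.03)&(P[...,1]<.037)&(P[...,2]>.12)&(P[...,2]<.16)
    if w.any():
        print("wire",w.sum(),(np.percentile(P[w],[1,50,99],axis=0)*1000).round(1), cv2.fitLine((P[w][:,:2]*1000).astype(np.float32),cv2.DIST_L2,0,.01,.01).ravel())
```

```text
t 4.95 tcp [550.6  73.7 128.8] jaw deg -2.15 zdir [-0.002 -0.    -1.   ] F [-0.19 -0.34 -0.31] op 55.9 q [-0.65  0.35  0.5   1.97 -0.21  0.88 -0.08]
w ring 4112 [[527.9  64.7 124.1]
 [551.4  73.7 163.7]
 [575.2  80.3 169.3]]
wire 533 [[544.  -11.4 141.5]
 [548.1   3.4 144.1]
 [552.   17.6 145.7]] [4.0629361e-02 9.9917430e-01 5.4810315e+02 3.2672329e+00]
s ring 294 [[523.9  63.2 116.3]
 [548.3  67.2 145.9]
 [575.2  79.1 168.3]]
wire 65 [[541.8 -28.7 138.7]
 [545.4  -1.5 142.8]
 [550.7  28.8 145.3]] [ 3.1300277e-02  9.9951005e-01  5.4556525e+02 -5.3450668e-01]
```

View pics/w3.png

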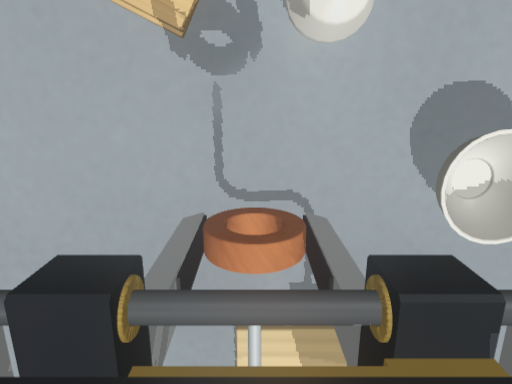

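View pics/s3.png

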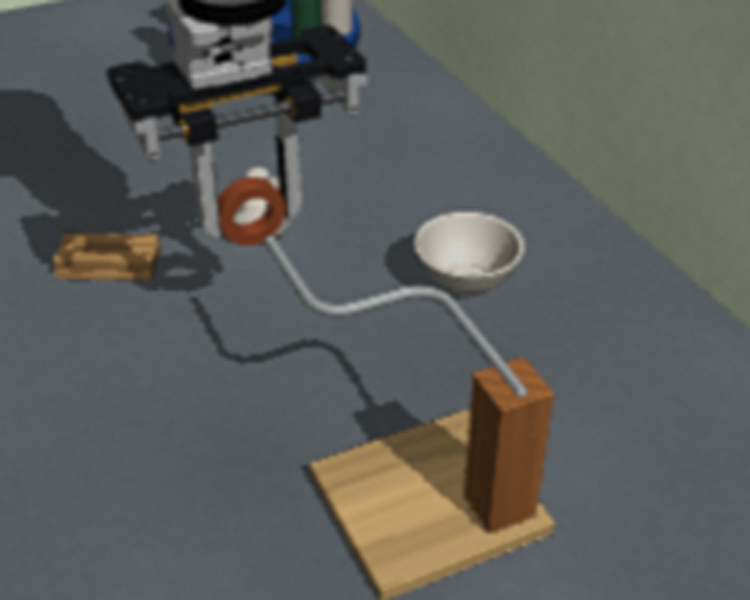

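The wrist view shows the wire at x≈254, centred between the fingers. The side view shows the ring upright just ahead of the wire tip. Thread it on.

Request:
{"api": "send_rows", "payload": {"commands": [[[-0.4, -12, 0, 0], [-0.9, -24, 0, 0], [-1.2, -32, 0, 0], [-1.5, -40, 0, 0], [-1.8, -48, 0, 0], [-2, -56, 0, 0], [-2.3, -64, 0, 0], [-2.6, -72, 0, 0], [-2.6, -72, 0, 0]]]}}

```text
time_s: 6.18
ee_pos: [0.5477, 0.0019, 0.1288]
tcp_rot: [0.72, 0.694, -0.001, -0.001]
wrist_force: [1.0, 0.2, -0.7]
opening: 0.0555
```

Run:
```python
from h import *
st(); im,d=robot.get_image("side"); bb=cv2.resize(im[110:260,170:370],None,fx=4,fy=4,interpolation=cv2.INTER_CUBIC)
cv2.imwrite("pics/s4.png",bb[:,:,::-1])
```

```text
t 6.17 tcp [547.7   1.9 128.8] jaw deg -2.11 zdir [-0.002 -0.    -1.   ] F [ 1.03  0.22 -0.71] op 55.5 q [-0.55  0.34  0.52  1.99 -0.22  0.87  0.05]
```

View pics/s4.png

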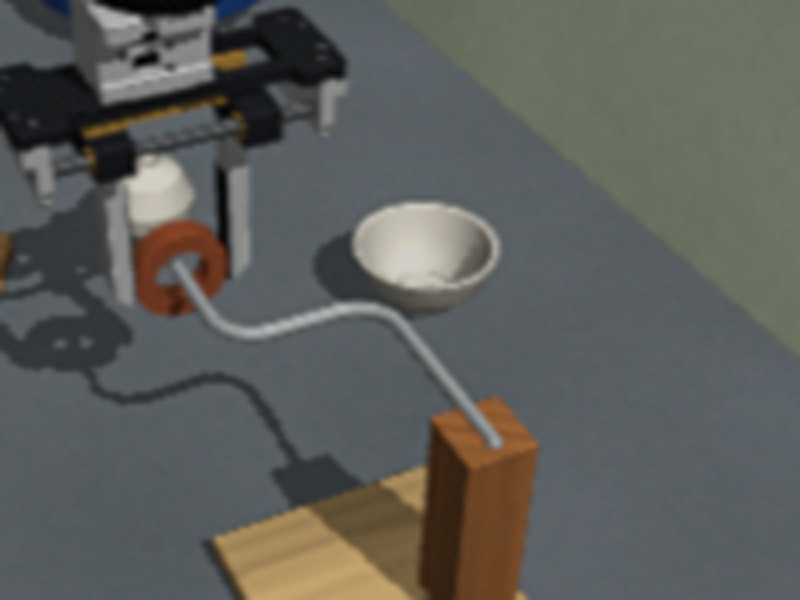

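The side view shows the wire running through the bore, with no contact force. Next, on to the start of corner a, then round it.

Request:
{"api": "send_rows", "payload": {"commands": [[[-0.4, -12, 0, 0], [-0.8, -24, 0, 0], [-1.2, -36, 0, 0], [-1.5, -47.3, 0, 0], [-1.5, -47.3, 0, 0]]]}}

```text
time_s: 6.85
ee_pos: [0.5462, -0.046, 0.1289]
tcp_rot: [0.72, 0.694, -0.001, -0.001]
wrist_force: [0.6, 0.5, 0.4]
opening: 0.0553
```

Request:
{"api": "send_rows", "payload": {"commands": [[[0.1, -3.3, 0, 0.131], [0.6, -6.5, 0, 0.262], [1.6, -9.6, 0, 0.393], [2.9, -12.6, 0, 0.524], [4.6, -15.4, 0, 0.654], [6.7, -17.9, 0, 0.785], [9.1, -20.2, 0, 0.916], [11.7, -22.1, 0, 1.047], [14.6, -23.7, 0, 1.178], [17.6, -24.8, 0, 1.309], [20.8, -25.6, 0, 1.44], [24.1, -25.9, 0, 1.571]]]}}

```text
time_s: 8.35
ee_pos: [0.5704, -0.0715, 0.1288]
tcp_rot: [0.017, 1.0, -0.001, 0.0]
wrist_force: [-0.4, -0.2, 0.6]
opening: 0.0557
```

Run:
```python
from h import *
st(); im,d=robot.get_image("side"); bb=cv2.resize(im[110:260,170:370],None,fx=4,fy=4,interpolation=cv2.INTER_CUBIC)
cv2.imwrite("pics/s5.png",bb[:,:,::-1])
p=robot.camera_params("wrist");im,d=robot.get_image("wrist");cv2.imwrite("pics/w5.png",im[:,:,::-1])
```

```text
t 8.35 tcp [570.4 -71.5 128.8] jaw deg 88.11 zdir [ 0.    -0.002 -1.   ] F [-0.43 -0.21  0.56] op 55.7 q [-0.15  0.35  0.2   1.92 -0.09  0.88  1.63]
```

View pics/s5.png

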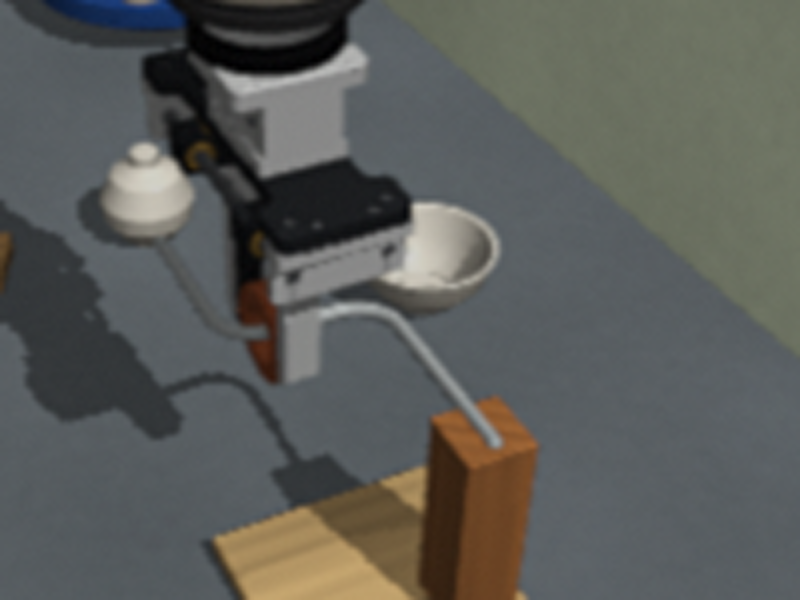

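View pics/w5.png

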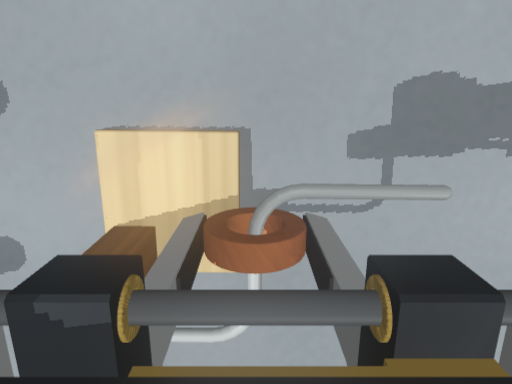

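The wrist view shows the wire through the middle of the bore, about (255,225). Next, along leg 2 and round corner b.

Request:
{"api": "send_rows", "payload": {"commands": [[[10, -0.3, 0, 0], [20, -0.7, 0, 0], [30, -1, 0, 0], [39.8, -1.3, 0, 0], [39.8, -1.3, 0, 0]]]}}

```text
time_s: 9.07
ee_pos: [0.6109, -0.0729, 0.1286]
tcp_rot: [0.018, 1.0, -0.001, 0.0]
wrist_force: [-0.6, -0.6, 0.1]
opening: 0.056
```

Request:
{"api": "send_rows", "payload": {"commands": [[[3.2, -0.3, 0, -0.131], [6.4, -1.1, 0, -0.262], [9.5, -2.3, 0, -0.393], [12.4, -3.8, 0, -0.524], [15, -5.7, 0, -0.654], [17.4, -8, 0, -0.785], [19.5, -10.5, 0, -0.916], [21.2, -13.3, 0, -1.047], [22.5, -16.3, 0, -1.178], [23.5, -19.4, 0, -1.309], [24, -22.6, 0, -1.44], [24.1, -25.9, 0, -1.571]]]}}

```text
time_s: 10.58
ee_pos: [0.6348, -0.0988, 0.1285]
tcp_rot: [0.721, 0.693, -0.001, -0.001]
wrist_force: [0.2, 0.1, -0.6]
opening: 0.0553
```

Run:
```python
from h import *
st(); im,d=robot.get_image("side"); bb=cv2.resize(im[110:260,170:370],None,fx=4,fy=4,interpolation=cv2.INTER_CUBIC)
cv2.imwrite("pics/s6.png",bb[:,:,::-1])
p=robot.camera_params("wrist");im,d=robot.get_image("wrist");cv2.imwrite("pics/w6.png",im[:,:,::-1])
```

```text
t 10.57 tcp [634.8 -98.8 128.5] jaw deg -2.31 zdir [-0.002 -0.    -1.   ] F [ 0.17  0.14 -0.6 ] op 55.3 q [-0.36  0.5   0.57  1.78 -0.32  0.96  0.3 ]
```

View pics/s6.png

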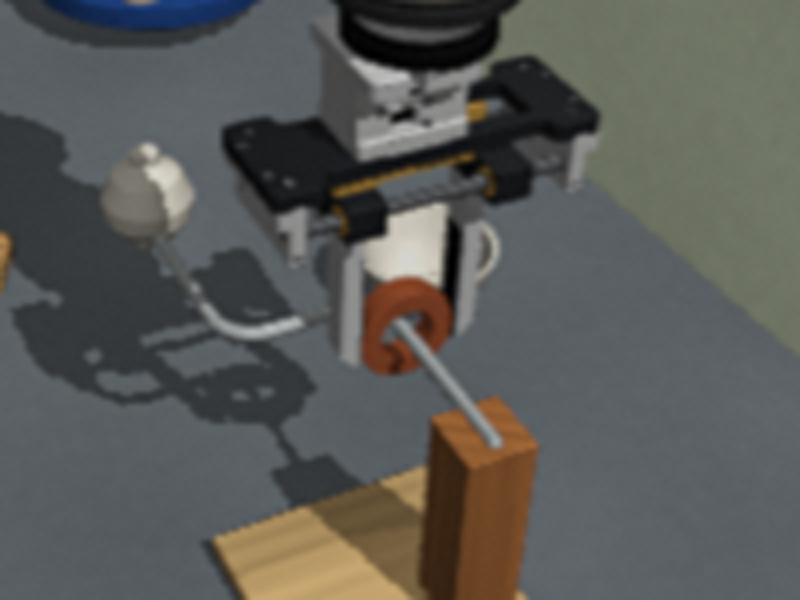

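View pics/w6.png

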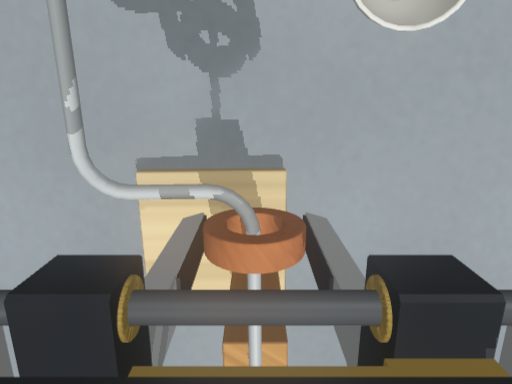

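Both corners are cleared. Now I'll slide toward the block, slowing near the end.

Request:
{"api": "send_rows", "payload": {"commands": [[[-0.4, -12, 0, 0.003], [-0.9, -24, 0, 0.003], [-1.3, -36, 0, 0.003], [-1.7, -46, 0, 0.003], [-1.9, -53, -2, 0.003], [-2, -56, -5, 0.003], [-2.1, -58, -8, 0.003], [-2.1, -58, -9, 0.003], [-2.1, -58, -9, 0.003]]]}}

```text
time_s: 11.8
ee_pos: [0.6327, -0.1567, 0.1193]
tcp_rot: [0.719, 0.695, -0.001, -0.001]
wrist_force: [0.5, 0.1, -0.8]
opening: 0.0558
```

Request:
{"api": "send_rows", "payload": {"commands": [[[0, -1, 0, 0], [0, -2, 0, 0], [0, -3, 0, 0], [0, -4, 0, 0], [0, -4, 0, 0]]]}}

```text
time_s: 12.42
ee_pos: [0.6327, -0.1603, 0.1194]
tcp_rot: [0.719, 0.695, -0.001, -0.001]
wrist_force: [-0.6, 2.9, 1.4]
opening: 0.0557
```

Run:
```python
from h import *
st()
p=robot.camera_params("wrist");im,d=robot.get_image("wrist");cv2.imwrite("pics/w7.png",im[:,:,::-1])
im,d=robot.get_image("side"); bb=cv2.resize(im[150:270,210:370],None,fx=5,fy=5,interpolation=cv2.INTER_CUBIC)
cv2.imwrite("pics/s7.png",bb[:,:,::-1])
```

```text
t 12.43 tcp [ 632.7 -160.3  119.4] jaw deg -1.99 zdir [-0.002  0.    -1.   ] F [-0.59  2.89  1.43] op 55.7 q [-0.26  0.53  0.56  1.76 -0.34  0.95  0.41]
```

View pics/s7.png

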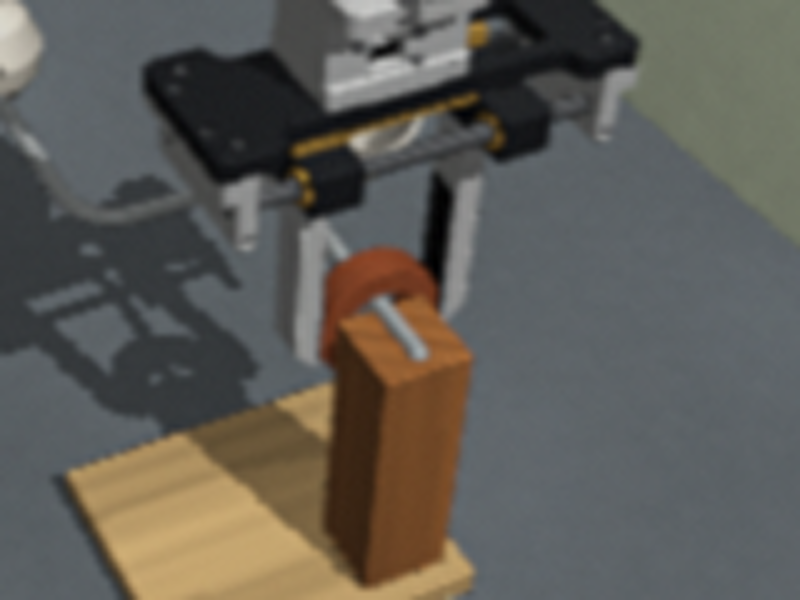

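View pics/w7.png

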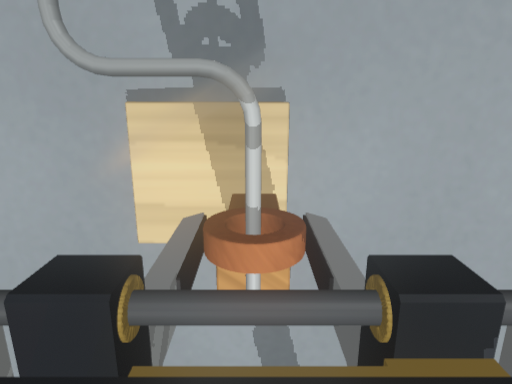

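The y force rose to +2.9 N at y = -160.3 mm, where contact was predicted at -160.6. I'll press slightly further, then lower the ring onto the wire.

Request:
{"api": "send_rows", "payload": {"commands": [[[0, -0.7, 0, 0], [0, -1.5, 0, 0], [0, -1.5, 0, 0], [0, -1.5, 0, 0]]]}}

```text
time_s: 13.02
ee_pos: [0.6328, -0.1603, 0.1194]
tcp_rot: [0.719, 0.695, -0.0, -0.002]
wrist_force: [-1.7, 9.4, 3.3]
opening: 0.0558
```

Request:
{"api": "send_rows", "payload": {"commands": [[[0, -0.3, -0.7, 0], [0, -0.3, -1.4, 0], [0, -0.3, -1.8, 0], [0, -0.3, -1.8, 0]]]}}

```text
time_s: 13.52
ee_pos: [0.633, -0.1603, 0.1175]
tcp_rot: [0.719, 0.695, -0.0, -0.002]
wrist_force: [1.2, 4.9, 1.6]
opening: 0.056
```

Contact is firm: y doesn't move while the force reaches 9 N. The ring now sits about 0.5 mm above its hanging height, so I'll release.

Request:
{"api": "send_rows", "payload": {"commands": [[[0, 0, -0.3, 0], [0, 0, -0.3, 0], [0, 0, -0.3, 0], [0, 0, -0.3, 0], [0, 0, -0.3, 0], [0, 0, -0.3, 0]]], "gripper": 1}}

```text
time_s: 14.28
ee_pos: [0.633, -0.1603, 0.1172]
tcp_rot: [0.719, 0.695, -0.0, -0.002]
wrist_force: [0.5, -0.9, 0.8]
opening: 0.0943
```

Run:
```python
from h import *
st()
p=robot.camera_params("wrist");im,d=robot.get_image("wrist");cv2.imwrite("pics/w8.png",im[:,:,::-1])
P=cloud(p,d); hsv=cv2.cvtColor(im,cv2.COLOR_RGB2HSV)
m=(d>0)&(hsv[...,0]<11)&(hsv[...,1]>150)&(np.hypot(P[...,0]-.633,P[...,1]+.160)<.045)&(P[...,2]>.09)&(P[...,2]<.19)
print((np.percentile(P[m],[1,50,99],axis=0)*1000).round(1))
```

```text
t 14.28 tcp [ 633.  -160.3  117.2] jaw deg -1.92 zdir [-0.003  0.002 -1.   ] F [ 0.49 -0.85  0.84] op 94.3 q [-0.26  0.53  0.56  1.76 -0.34  0.95  0.41]Traceback (most recent call last):
  File "<stdin>", line 6, in <module>
    return _quantile_unchecked(
        a, q, axis, out, overwrite_input, method, keepdims, weights)
    return _ureduce(a,
                    func=_quantile_ureduce_func,
    ...<5 lines>...
                    overwrite_input=overwrite_input,
                    method=method)
    r = func(a, **kwargs)
    result = _quantile(arr,
                       quantiles=q,
    ...<2 lines>...
                       out=out,
                       weights=wgt)
    slices_having_nans = np.isnan(arr[-1, ...])
                                  ~~~^^^^^^^^^
IndexError: index -1 is out of bounds for axis 0 with size 0
```

View pics/w8.png

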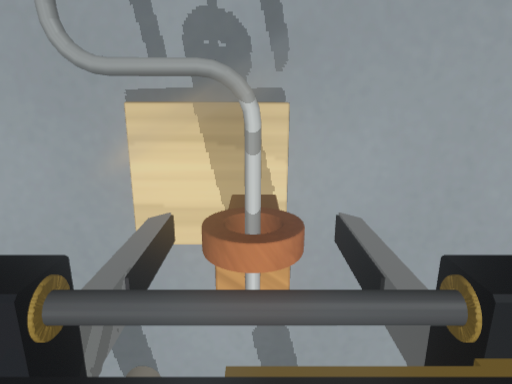

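The wrist view shows the ring hanging at (253,237), clear of both open fingers. I'll retreat straight up, and then back.

Request:
{"api": "send_rows", "payload": {"commands": [[[0, 0, 12, 0], [0, 0, 30, 0], [0, 0, 55, 0], [0, 0, 85, 0], [0, 0, 120, 0], [0, 20, 150, 0], [0, 50, 170, 0], [-20, 90, 180, 0], [-40, 130, 180, 0], [-60, 170, 180, 0], [-60, 200, 180, 0], [-60, 200, 180, 0]]]}}

```text
time_s: 15.82
ee_pos: [0.5729, 0.0421, 0.2985]
tcp_rot: [0.718, 0.696, 0.001, -0.002]
wrist_force: [-0.3, -0.1, -0.1]
opening: 0.0934
```

Run:
```python
from h import *
st()
ims={}
for n in("side","top"):
    im,d=robot.get_image(n); p=robot.camera_params(n); ims[n]=im; P=cloud(p,d)
    hsv=cv2.cvtColor(im,cv2.COLOR_RGB2HSV)
    if n=="top":
        u,v=np.meshgrid(np.arange(512),np.arange(384)); ok=(d>0)&(P[...,2]<.1)
        for k,(x,y,zl) in dict(vase=(.6135,.2196,.015),bowl=(.7556,.0664,.015),t1=(.6607,-.3964,.05),t2=(.5046,-.3807,.05)).items():
            q=P[ok&(P[...,2]>zl)&(np.hypot(P[...,0]-x,P[...,1]-y)<.07)]
            if len(q)>20: print(k,len(q),cv2.minAreaRect((q[:,:2]*1000).astype(np.float32)))
    # ring: pts just +y of the block face
    m=(d>0)&(np.hypot(P[...,0]-.632,0)<.035)&(P[...,1]>-.185)&(P[...,1]<-.1)&(P[...,2]>.147)&(P[...,2]<.175)
    if m.any(): print(n,m.sum(),(np.percentile(P[m],[2,50,98],axis=0)*1000).round(1))
a=cv2.resize(ims["side"][180:280,230:330],(560,560),interpolation=cv2.INTER_CUBIC)
cv2.imwrite("pics/s9.png",a[:,:,::-1])
a=cv2.resize(ims["top"][150:230,230:330],(700,560),interpolation=cv2.INTER_CUBIC)
cv2.imwrite("pics/t9.png",a[:,:,::-1])
```

```text
t 15.82 tcp [572.9  42.1 298.5] jaw deg -1.72 zdir [-0.001  0.003 -1.   ] F [-0.35 -0.15 -0.09] op 93.4 q [-0.67  0.21  0.58  1.75 -0.12  1.23 -0.09]
side 135 [[ 610.9 -169.1  147.6]
 [ 627.3 -163.3  153. ]
 [ 649.1 -153.6  156.5]]
bowl 199 ((753.7979736328125, 39.11480712890625), (41.92100143432617, 94.4621810913086), 82.35128784179688)
t1 147 ((660.7421875, -396.6439208984375), (39.9869270324707, 38.02275466918945), 75.15653991699219)
t2 141 ((504.82354736328125, -380.95367431640625), (37.812049865722656, 38.21123123168945), 31.105411529541016)
top 105 [[ 614.1 -168.5  147.1]
 [ 632.5 -160.6  153.2]
 [ 652.4 -153.1  156.8]]
```

View pics/s9.png

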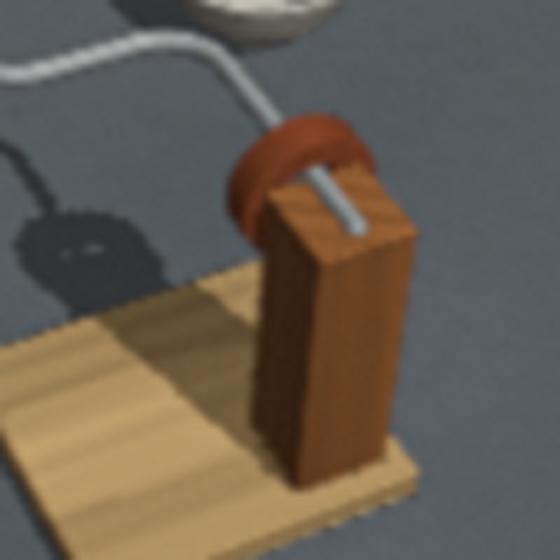

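View pics/t9.png

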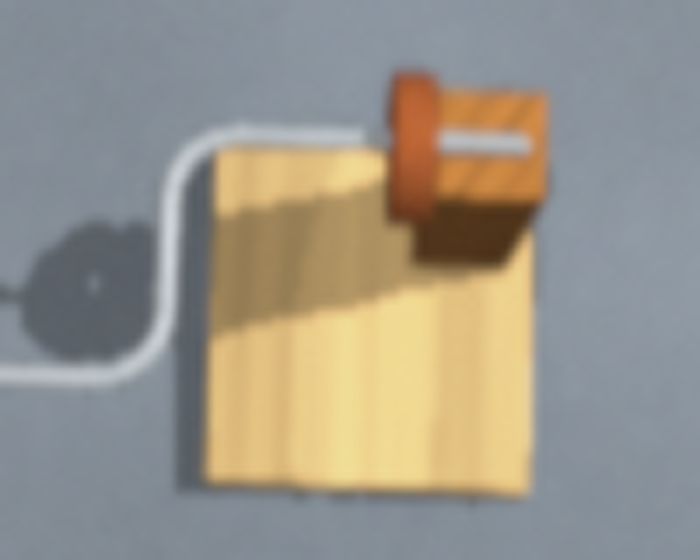

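The top view shows the ring flush against the block. Its y range is -168.5 to -153.1 mm with the block face at -168.6. The side view shows it hanging upright, so I'll hand in.

```bash
python3 -c "
from bench import robot
print(robot.job_done(), robot.state()['time_s'])"
```

```text
the job is handed in; nothing more can be done
the job is handed in; nothing more can be done
```

The ring is hanging by itself on the wire, fully home against the block, and I handed the job in at about 16 s of the 59 s. I gripped it across its diameter, took it out of the cradle, threaded it over the free end, and turned the tool with the wire round both corners.

**Seating:** When I pressed the ring on the block, y stayed at -160.3 mm (predicted -160.6) while the force rose to about 9 N. I then lowered it to its hanging height and let go.

**Last checks:**
- **Ring:** The top and side views after I backed off show it upright and flush with the block face, with no gap visible.
- **Forces:** The readings between moves stayed below about 10 N.
- **Test tubes:** Both were re-measured within 0.3 mm of where they started.
- **Vase and bowl:** The arm hid the vase and partly hid the bowl in the last top view, so I could not re-measure them. The arm's path never came near either one.

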